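Comb the wire rods into the grooved tray and drop the keeper bar

TASK

Take the toothed hand rake from its cork pad and comb the four loose steel rods with it, not with the fingers, until every rod lies down in a groove of the wooden tray, then stand the rake upright back on the cork pad and let go. Last, pull the knurled spring collar beside the tray up out of its notch, turn it counter-clockwise (seen from above) until it stops and let it go down, so that the keeper bar sits fully down over the rods. Leave the other things on the table where they are.

Things in the scene. Friction and masses are not known exactly. Their poses are not given: they have to be found in the camera images.
- tray: Fixed wooden tray, 246 (own x) x 110 (own y) mm outside, origin under its centre on the table. Walls 8 thick, tops at z 26; inside 230 x 94, floor z 10. Twelve grooves run along its y at x = -110, -90 .. +110, 10 wide, between round ridges at x = -100, -80 .. +100 with tops at z 19. All rods start within x -70 .. +80: the +x end is free for setting the rake down.
- tray_floor (a point): Middle of the tray's floor, z 10 mm. A rod settled in a groove has its axis at z 14 and its top at z 18, below the ridge tops (z 19); a rod lying across the ridges has its axis at about z 23.
- keeper_bar (a point): Middle of the underside of the keeper's aluminium bar, 224 (along tray x) x 8 x 12 (z) mm, over the line y = -41 of the tray. Underside at z 33.5 when raised, 19.5 when fully down. A stem leads from its middle in the tray's -y to the post outside the wall, at tray x 0, y -85.
- rod1: Loose round steel rod, 8 dia, 88 mm long, round ends, 32 g; origin at its centre, own x along it. Starts lying askew across the ridges (about 0.6 rad off the grooves). All four are alike; any groove will do, each takes one.
- rod2: Loose round steel rod, 8 dia, 88 mm long, round ends, 32 g; origin at its centre, own x along it. Starts lying askew across the ridges (about 0.6 rad off the grooves). All four are alike; any groove will do, each takes one.
- rod3: Loose round steel rod, 8 dia, 88 mm long, round ends, 32 g; origin at its centre, own x along it. Starts lying askew across the ridges (about 0.6 rad off the grooves). All four are alike; any groove will do, each takes one.
- rod4: Loose round steel rod, 8 dia, 88 mm long, round ends, 32 g; origin at its centre, own x along it. Starts lying askew across the ridges (about 0.6 rad off the grooves). All four are alike; any groove will do, each takes one.
- rake: Loose wooden hand rake, 160 g, 76 mm tall, standing on its teeth; origin at the centre of its footprint, level with the tooth tips, own z up. Two rows of seven steel teeth, 6 square, 20 long, at x = -10 and +10, each row spanning 74 along own y. Head 26 (x) x 74 (y), z 20 to 32; grip block 22 (x) x 40 (y), z 32 to 76.
- rake_grip (a point): In the grip block, 56 mm above the tooth tips; pinch across its 22 mm (own x), firmly: it may slip some mm. Combing: own y along the grooves, tips 1 to 2 mm above the ridge tops (lower catches ridges), drawn along the tray's x at 40 mm/s; rods turn parallel and drop into free grooves, teeth pass over them. Centre 5 mm to the +y side of the tray's middle line: clears bar and wall.
- pad: Fixed cork pad, 110 (own x) x 140 (own y) x 8 mm thick, origin under its centre; the rake starts standing on it and goes back there, all its teeth on the cork.
- keeper (a joint): Height of the keeper (bar, stem and collar) on its post, m: 0 raised and parked as at the start, up to +0.010 when the collar is pulled up, -0.014 fully down over the rods. Spring and weight pull it down with about 6 to 9 N; it sinks by itself once free.
- collar (a joint): Turn of the collar about its vertical post, rad: 0 parked, grows counter-clockwise seen from above, stops at 1.25. A cross pin under it rests in a notch at 0; it must be lifted at least 4 mm (7 is comfortable, 10 is the stop) to turn over a hump, and above 1.05 rad it is over a deep slot into which it goes down.
- collar_head (a point): Centre of the collar's knurled steel head, a plain upright cylinder 28 dia, 32 tall (16 above and below this point), about z 72 mm when parked; it moves up and down with the keeper. Grip it from above at any angle. The stem's top is at z 51 when parked.
- screwdriver: screwdriver with orange grip, lying (sizes in mm). Bystander: leave it.
- pliers: pliers with orange grips, lying, about 165 long (sizes in mm). Bystander: leave it.
- spool: wire spool standing on its flange, 72 dia, 40 tall (sizes in mm). Bystander: leave it.
- wreath: flat wire ring, 98 outer dia, 8 thick (sizes in mm). Bystander: leave it.
- mug: white mug, 76 dia, 85 tall (sizes in mm). Bystander: leave it.
- coil_a: small wire spiral, 30 dia, 26 tall, standing just beyond the tray's far end (sizes in mm). Bystander: leave it.
- coil_b: small wire spiral, 24 dia, 35 tall, standing just before the tray's near end (sizes in mm). Bystander: leave it.

How it is judged:
On the way, in this order (a step that is already met when the one before it is completed fails the run):
1. the rake is lifted off its pad (z of rake in the frame of pad above 0.03 m), for 0.2 s.
2. all four rods lie down in grooves while the keeper is still raised and the rake is still held (z of rod1 in the frame of tray between 0.011 and 0.0165 m and angle between the x axis of each of rod1, rod2, rod3, rod4 and the y axis of tray, either way round below 0.06 rad and horizontal distance between each of rod1, rod2, rod3, rod4 and tray below 0.117 m and linear speed of each of rod1, rod2, rod3, rod4 below 0.03 m/s and z of rod2 in the frame of tray between 0.011 and 0.0165 m and z of rod3 in the frame of tray between 0.011 and 0.0165 m and z of rod4 in the frame of tray between 0.011 and 0.0165 m and value of joint keeper above -0.003 m and contact force between the fingers and rake above 1 N), for 0.2 s.
3. the rake stands upright on the cork pad, released (x of rake in the frame of pad between -0.04 and 0.04 m and y of rake in the frame of pad between -0.04 and 0.04 m and angle between rake's own z axis and vertical below 0.1 rad and z of rake in the frame of pad between 0.005 and 0.011 m and linear speed of rake below 0.02 m/s and contact force between the fingers and rake below 0.1 N), for 0.2 s.
4. the collar is pulled up out of its notch and turned (value of joint keeper above 0.002 m and value of joint collar above 0.4 rad), for 0.05 s.
At the end, for the whole second after the job is handed in: All four rods at rest in grooves (axis under 16.5 mm above the table, within 0.06 rad of the grooves); keeper within 3 mm of fully down, collar turned past 0.95 rad; rake released, upright, at rest on the cork pad (centre within 40 mm of its middle along each side) (all of step 3 and z of rod1 in the frame of tray between 0.011 and 0.0165 m and angle between the x axis of each of rod1, rod2, rod3, rod4 and the y axis of tray, either way round below 0.06 rad and horizontal distance between each of rod1, rod2, rod3, rod4 and tray below 0.117 m and linear speed of each of rod1, rod2, rod3, rod4 below 0.03 m/s and z of rod2 in the frame of tray between 0.011 and 0.0165 m and z of rod3 in the frame of tray between 0.011 and 0.0165 m and z of rod4 in the frame of tray between 0.011 and 0.0165 m and value of joint keeper below -0.011 m and value of joint collar above 0.95 rad); the robot touches nothing.
It fails at once if a finger pushes a rod (contact force between the fingers and rod1 above 0.5 N or contact force between the fingers and rod2 above 0.5 N or contact force between the fingers and rod3 above 0.5 N or contact force between the fingers and rod4 above 0.5 N).
It fails at once if a bystander is moved more than 40 mm (distance of any of screwdriver, pliers, spool, wreath, mug, coil_a, coil_b from where it was at the start of the episode above 0.04 m).
It also fails if it takes over 72 s, if anything falls off the work surface, if the arm or the gripper's body presses on something with over 40 N, if the wrist force passes 120 N, or if a joint passes its speed limit or range.

ROBOT

A 6-joint arm with a two-finger parallel gripper is mounted at the origin on the work surface. World frame = base frame: x ahead of the robot, y to its left, z up, the work surface at z = 0. Lengths are in m, angles in rad, forces in N, time in s.
With the tool pointing down it reaches from about 0.35 to 0.875 m from the base axis. Payload 15.5 kg.
Tool frame: the origin (TCP) lies midway between the tips of the shut fingers; the grasp point (between the pads) lies 19 mm behind it (r.pinch_z is the distance from the TCP to the grasp point, in m); z points along the fingers, y is the line along which they close (so a half turn about z gives the same grasp; the last joint's range is limited). The gripper opens to 85 mm and grips with 20 to 120 N. Pads are 22 mm wide; open, the fingers measure 114 mm over their backs; the gripper's body (76 mm by 85 mm) begins 54 mm behind the grasp point. The pads swing forward as they close: fully open they stand 13 mm farther back than shut.
Start: joints at [-1.315, 0.494, 1.345, -0, 1.302, -0.096], TCP at [0.215, -0.587, 0.231] pointing down, gripper open.
Joint ranges: [-2.91, 2.91], [-0.82, 2.16], [0.22, 2.67], [-1.22, 4.37], [0.12, 2.79], [-3.08, 3.08]. Speed limits (rad/s): [1.89, 1.89, 2.57, 3.01, 3.01, 3.01].

INTERFACE

Orientations are given as a rotation vector (axis times angle).
In Python, from rig import r gives the robot as it stands.
- The arm moves only by the tool play_rows, never from a script. Its arguments are lists of equal length, an entry for each row: "slide": the shift along the tool's x, y, z in mm, a list of three; "yaw": the turn about the tool's z in rad. In form: {"slide": [[dx, dy, dz], ...], "yaw": [yaw, ...]}. A call has 1 to 12 rows; each row is the pose to reach, as a shift and turn from the pose commanded when the call began, along the tool's axes at that moment; what a row does not reach only later rows make up. A row lasts 1/10 s, in which the tool goes at most 50 mm and 8.59 degrees, less where a joint would pass 70% of its speed; a pose out of reach is approached as far as the arm can. A call with a gripper value outside its range is refused whole. "claw" is the opening in per cent of the stroke, from 0 (shut) to 100 (fully open), set as the call begins (left out, the last holds). The fingers move at their own pace and stop on an object; the grip force is fixed at half the most. Time passes only in rows, so rows that repeat a pose let the fingers close. It gives the time, the measured TCP pose, the force, the opening and the grip force at its end, in the units of the state.
- r.read_state(): the state, without advancing time (a new reading comes with each control period).
- r.grab_frame(name): name is "side" or "top" or "wrist"; returns a dict with "img" (384x512x3 uint8, red, green, blue), "camera_matrix" (3x3 intrinsics, pixels), "D" ([k1, k2, p1, p2, k3] as OpenCV has them; the pictures are not rectified), "extrinsics" (4x4, takes a point from camera to world coordinates); the wrist camera has in their place "T_tool_cam" (4x4, takes a point from camera to tool coordinates, whose origin is the TCP and whose axes are the flange's). Camera axes: x right, y down, z forward; pixel columns grow to the right and rows downward; lengths in m; the calibration is good to about 2 mm. A picture is of the moment at which its call begins: read the wrist's pose just before it. There is no depth.
- r.close_job(): hands the job in; it is judged then, once.
Trained networks look in a picture, given as the dict that the camera call returned (one of the last four; its "shot" number tells which), for a name from the list of things; names that differ only in an ending like _2 or _b are one class to them, and where a whole thing is asked for, a point or a joint stands for the part that bears it (a point fixed in the world has none). Each returns a list of dicts, best first, with "conf" (0 to 1); they miss things now and then, are a little off and sometimes report something else, mostly with a low value. They report only what shows in the picture. A call takes as long as a camera call.
- r.search_frame(picture, query): "centre" ([x, y, z] in m, in the coordinates of the camera as it stood for that picture, good to about 4 mm: the middle of the surface that is visible of it).
- r.regions_of(picture, query): "mask" (384x512 bool, what is visible of it).
- r.place_of(picture, query): "centre" ([x, y, z] in m, in the coordinates of the camera as it stood for that picture, good to about 4 mm: a listed point, or the origin of a listed thing).
The state is a dict: "t": time; "q": joint angles; "dq": joint speeds; "joint_torque": joint torques, N m; "tool_pos": TCP position; "ee_rot": TCP orientation; "force": force on the tool from outside, world axes, zero at the start; "ft_torque": the same for the moment, N m; "finger_gap": opening from 0.0 (shut) to 1.0 (fully open); "finger_force": force on a finger pad.
Only numpy, scipy, OpenCV 4.12 (cv2) and the standard library are available. Lean on these libraries where they do the work, as an engineer would, in place of code of your own. Each camera call takes 0.05 s, during which the arm holds its last target. There are 200 camera calls.

## Working session

There is one attempt and no reset: what is moved stays moved. The work goes in short steps, Python scripts to look and compute and a tool call to move; the robot and the scene stay as the last step left them, time stands still between calls to the robot, and variables do not carry over. Pictures are saved under pics/ and viewed, at most 10 in all, crops included, and the job is handed in when it is done.

Besides the shell and the picture viewer there is one more tool, called after "Call:" as name(argument=value, ...), one argument or row to a line, values as JSON. play_rows: Moves the arm, as the interface text tells. Its arguments: {"type":"object","properties":{"slide":{"type":"array","items":{"type":"array","items":{"type":"number"}}},"yaw":{"type":"array","items":{"type":"number"}},"claw":{"type":"number"}},"required":["slide","yaw"]}

```bash
mkdir -p pics; ls; cat > h.py <<'E'
import numpy as np, cv2
from rig import r
from scipy.spatial.transform import Rotation as R
def T_tool():
    s=r.read_state(); T=np.eye(4); T[:3,:3]=R.from_rotvec(s['ee_rot']).as_matrix(); T[:3,3]=s['tool_pos']; return T
def shot(n):
    T=T_tool(); f=r.grab_frame(n)
    f['X']=np.array(f['extrinsics']) if n!='wrist' else T@np.array(f['T_tool_cam'])
    return f
def w(f,c): return (f['X']@np.r_[c,1])[:3]
def save(f,n): cv2.imwrite('pics/'+n,f['img'][:,:,::-1])
def px2w(f,uv,z):
    p=cv2.undistortPoints(np.array(uv,float).reshape(-1,1,2),f['camera_matrix'],np.array(f['D'])).reshape(-1,2)
    d=np.c_[p,np.ones(len(p))]@f['X'][:3,:3].T; o=f['X'][:3,3]; z=np.broadcast_to(z,len(p))
    return o+d*((z-o[2])/d[:,2])[:,None]
E
python3 - <<'E'
from h import *
np.set_printoptions(precision=4,suppress=True)
s=r.read_state();print(s['t'],s['ee_rot'],r.pinch_z)
print(T_tool())
for n in('top','side'):
    f=shot(n);save(f,n+'0.png')
    for q in('tray','tray_floor','keeper_bar','collar_head','rake','rake_grip','pad','rod1','coil_a','coil_b','mug','spool','wreath','pliers','screwdriver'):
        for d in r.place_of(f,q)[:4]: print(n,q,round(d['conf'],2),w(f,d['centre']))
E
```

```text
pics
0.0 [-3.0922 -0.548   0.0002] 0.0187
[[ 0.9391  0.3437 -0.0003  0.2147]
 [ 0.3437 -0.9391  0.0012 -0.5866]
 [ 0.0001 -0.0012 -1.      0.2307]
 [ 0.      0.      0.      1.    ]]
top tray 0.76 [ 0.5795 -0.0407 -0.0022]
top tray 0.33 [ 0.5815 -0.1264  0.0719]
top tray_floor 0.61 [ 0.5756 -0.0411  0.0149]
top keeper_bar 0.68 [ 0.5826 -0.0793  0.036 ]
top collar_head 0.63 [ 0.5838 -0.1259  0.0746]
top collar_head 0.44 [0.5599 0.3371 0.0053]
top collar_head 0.33 [ 0.5806 -0.0807  0.036 ]
top rake 0.52 [0.564  0.3346 0.0081]
top rake_grip 0.59 [0.5635 0.3368 0.0662]
top pad 0.65 [ 0.5595  0.3244 -0.0007]
top rod1 0.62 [ 0.5985 -0.0395  0.0213]
top rod1 0.61 [0.3292 0.4934 0.0015]
top rod1 0.56 [ 0.573  -0.0359  0.0224]
top rod1 0.43 [ 0.6237 -0.0357  0.0217]
top coil_a 0.5 [ 0.7319 -0.0649 -0.0014]
top coil_a 0.41 [ 0.6394 -0.3443  0.0054]
top coil_a 0.38 [ 0.4338 -0.0412  0.0011]
top coil_a 0.2 [ 0.6235 -0.0401  0.0229]
top coil_b 0.5 [ 0.7319 -0.0649 -0.0014]
top coil_b 0.41 [ 0.6394 -0.3443  0.0054]
top coil_b 0.38 [ 0.4338 -0.0412  0.0011]
top coil_b 0.2 [ 0.6235 -0.0401  0.0229]

[... 645 characters left out ...]
grip 0.63 [0.5631 0.3285 0.0644]
side pad 0.6 [0.5565 0.3182 0.003 ]
side rod1 0.56 [ 0.623  -0.0448  0.0246]
side rod1 0.51 [ 0.5429 -0.0406  0.0187]
side rod1 0.5 [ 0.5992 -0.0428  0.0226]
side coil_a 0.5 [ 0.7288 -0.0667 -0.0001]
side coil_a 0.47 [ 0.4361 -0.0511  0.0033]
side coil_b 0.5 [ 0.7288 -0.0667 -0.0001]
side coil_b 0.47 [ 0.4361 -0.0511  0.0033]
side mug 0.82 [ 0.3324  0.4938 -0.0002]
side mug 0.3 [ 0.5843 -0.1298  0.0748]
side spool 0.73 [ 0.3079 -0.3394  0.0052]
side spool 0.52 [ 0.6366 -0.3505 -0.0021]
side wreath 0.48 [ 0.6972  0.2408 -0.0006]
side wreath 0.41 [ 0.5845 -0.1283  0.0705]
side pliers 0.56 [ 0.638  -0.3519 -0.0021]
side screwdriver 0.56 [ 0.6255 -0.0417  0.0248]
```

View pics/top0.png

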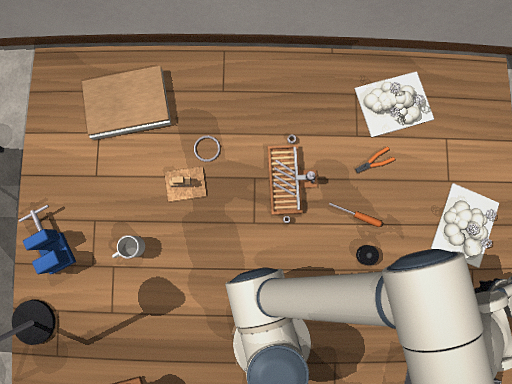

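View pics/side0.png

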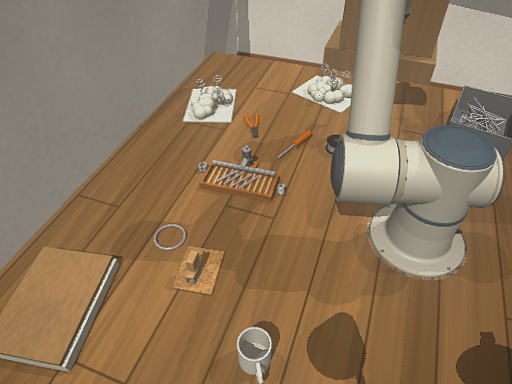

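Top view: the tray lies at about (286,180) with its keeper to the right (world −y). The rake is on its pad at (181,182), with its long side about along world y. The far end of the tray is free. I'll move over the tray for a close look.

Call:
play_rows(
  slide=[
    [20,-15,-5],
    [60,-43,-10],
    [105,-76,-20],
    [150,-108,-25],
    [194,-140,-30],
    [238,-172,-40],
    [282,-203,-45],
    [326,-235,-50],
    [370,-267,-55],
    [410,-296,-60],
    [450,-325,-60],
    [485,-350,-60],
  ],
  yaw=[-0.05,-0.15,-0.28,-0.4,-0.5,-0.6,-0.7,-0.8,-0.9,-1.0,-1.1,-1.18],
)

```text
t: 2.8
tool_pos: [0.5356, -0.1122, 0.2913]
ee_rot: [2.26, 2.181, 0.001]
force: [1.1, -2.2, -0.7]
finger_gap: 1.0
finger_force: 0.0
```

```bash
cat > m1.py <<'E'
from h import *
import sys
np.set_printoptions(precision=4,suppress=True)
print(r.read_state()['t']);print(T_tool())
f=shot('wrist');save(f,sys.argv[1]); print(f['X'])
for q in sys.argv[2:]:
    for d in r.place_of(f,q)[:5]: print(q,round(d['conf'],2),w(f,d['centre']))
E
python3 m1.py w1.png tray tray_floor keeper_bar collar_head rod1
```

```text
2.8
[[ 0.0358  0.9994  0.0008  0.5356]
 [ 0.9994 -0.0358 -0.0003 -0.1122]
 [-0.0003  0.0009 -1.      0.2913]
 [ 0.      0.      0.      1.    ]]
[[ 0.9993 -0.0352 -0.0099  0.5374]
 [-0.0365 -0.9527 -0.3017 -0.0345]
 [ 0.0012  0.3019 -0.9533  0.4334]
 [ 0.      0.      0.      1.    ]]
tray 0.64 [ 0.5777 -0.0433  0.0025]
tray_floor 0.89 [ 0.5784 -0.0375  0.0093]
tray_floor 0.37 [ 0.6224 -0.0428  0.0201]
keeper_bar 0.65 [ 0.586  -0.0759  0.0334]
collar_head 0.67 [ 0.5822 -0.1256  0.072 ]
rod1 0.92 [ 0.5448 -0.0384  0.0214]
rod1 0.8 [ 0.6225 -0.0457  0.0231]
rod1 0.79 [ 0.5712 -0.0417  0.0264]
rod1 0.69 [ 0.5976 -0.0384  0.0216]
rod1 0.22 [ 0.641  -0.3471  0.0001]
```

View pics/w1.png

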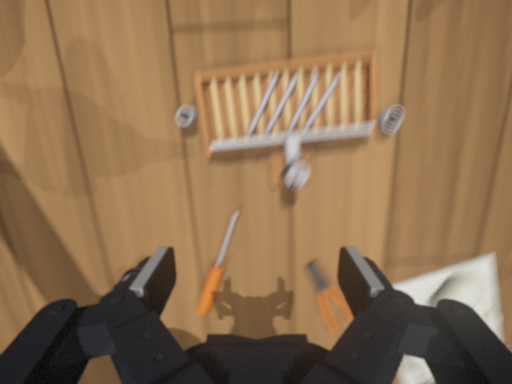

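Call:
play_rows(
  slide=[
    [30,0,0],
    [75,3,0],
    [120,3,0],
    [170,5,0],
    [215,5,0],
    [260,5,0],
    [305,5,0],
    [350,5,0],
    [385,5,0],
    [395,5,0],
  ],
  yaw=[0,0,0,0,0,0,0,0,0,0],
)

```text
t: 4.1
tool_pos: [0.5556, 0.2819, 0.2906]
ee_rot: [-2.265, -2.176, -0.0]
force: [0.0, -1.0, 0.3]
finger_gap: 0.997
finger_force: 0.0
```

```bash
python3 m1.py w2.png rake rake_grip pad
```

```text
4.1
[[ 0.0399  0.9992 -0.0001  0.5556]
 [ 0.9992 -0.0399  0.0005  0.2819]
 [ 0.0005 -0.0001 -1.      0.2906]
 [ 0.      0.      0.      1.    ]]
[[ 0.9992 -0.0387 -0.012   0.5578]
 [-0.0406 -0.9528 -0.3009  0.3595]
 [ 0.0002  0.3011 -0.9536  0.4328]
 [ 0.      0.      0.      1.    ]]
rake 0.89 [0.5589 0.3317 0.0077]
pad 0.71 [ 0.5583  0.3196 -0.0029]
```

View pics/w2.png

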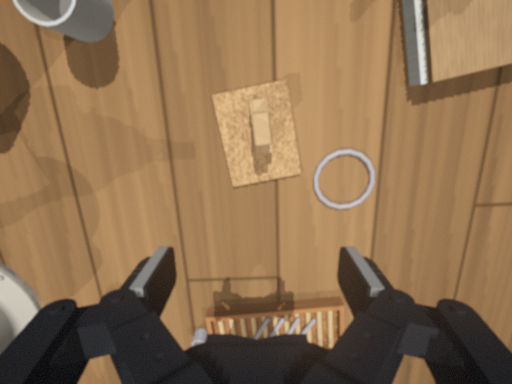

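The wrist views show the tray rim corners at about (195,73), (376,52), (381,125) and (210,155). The rake's grip top is at (261,122), slightly turned. I'll enlarge both to get accurate edges.

```bash
python3 - <<'E'
import cv2,numpy as np
a=cv2.imread('pics/w1.png')[40:170,185:390]; b=cv2.imread('pics/w2.png')[70:200,200:320]
a=cv2.resize(a,None,fx=3.9,fy=3.9,interpolation=cv2.INTER_CUBIC); cv2.imwrite('pics/a.png',a)
b=cv2.resize(b,None,fx=4.6,fy=4.6,interpolation=cv2.INTER_CUBIC); cv2.imwrite('pics/b.png',b);print(a.shape,b.shape)
E
```

```text
(507, 800, 3) (598, 552, 3)
```

View pics/a.png

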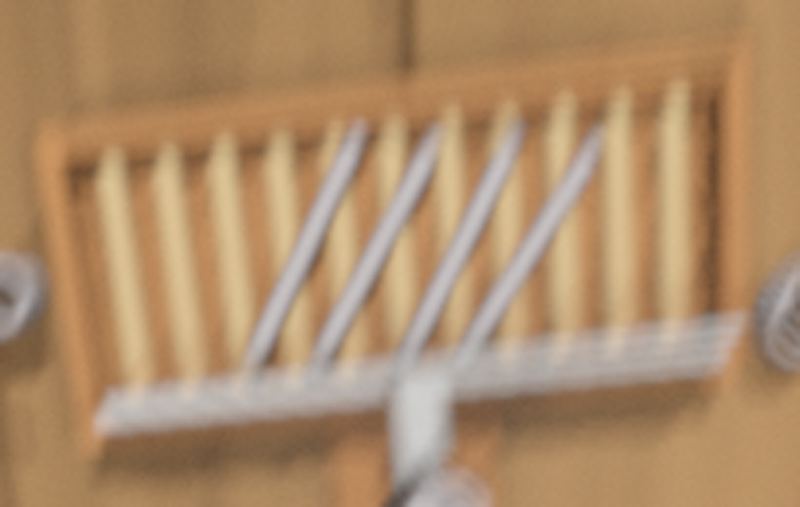

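View pics/b.png

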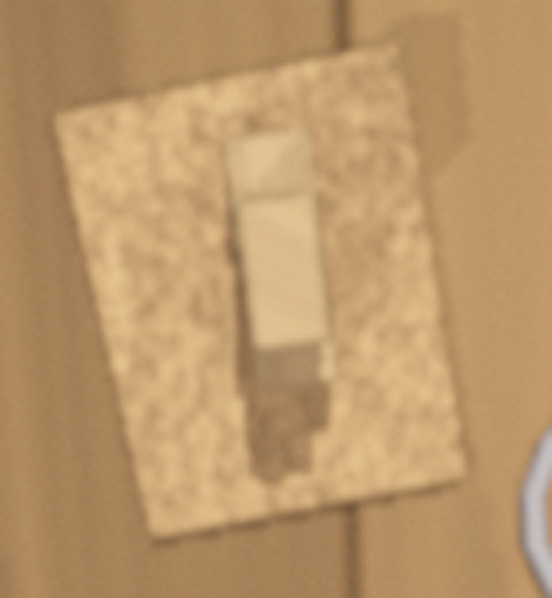

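```bash
python3 - <<'E'
from h import *
np.set_printoptions(precision=4,suppress=True)
f=shot('wrist');X2=f['X']
X1=np.array([[ 0.9993,-0.0352,-0.0099,0.5374],[-0.0365,-0.9527,-0.3017,-0.0345],[0.0012,0.3019,-0.9533,0.4334],[0,0,0,1]])
A=lambda p:(np.array(p,float)+.5)/3.9-.5+[185,40]
B=lambda p:(np.array(p,float)+.5)/4.6-.5+[200,70]
g=px2w(f,B([(240,198),(314,193),(327,338),(256,347)]),.084)
p=px2w(f,B([(55,115),(393,45),(465,478),(155,538)]),.008)
ang=lambda a,b:np.arctan2(*(b-a)[[1,0]])
for n,q in(('grip',g),('pad',p)): print(n,q.mean(0),q[:,:2].tolist(),[ang(q[i],q[(i+1)%4]) for i in range(4)])
f['X']=X1
t=px2w(f,A([(40,122),(748,42),(92,455)]),.026); print(t, ang(t[0],t[1]),np.linalg.norm(t[0]-t[1]),ang(t[2],t[0]),np.linalg.norm(t[0]-t[2]))
rd=px2w(f,A([(113,150),(142,385),(680,85),(676,330)]),.019); print(rd,ang(rd[1],rd[0]),ang(rd[3],rd[2]),ang(rd[0],rd[2]))
c,s=np.cos,np.sin; th=ang(t[0],t[1]); Rm=np.array([[c(th),-s(th)],[s(th),c(th)]])
print('tray ctr',t[:2,:2].mean(0)+Rm@[0,-.055])
E
```

```text
grip [0.5631 0.3316 0.084 ] [[0.5522893307880632, 0.35045198216058043], [0.5715394489542539, 0.3508923147632042], [0.5738858594546771, 0.31342396227533503], [0.554771284740473, 0.31182962378868595]] [np.float64(0.02287029222975969), np.float64(-1.5082542024424295), np.float64(-3.0583757097757047), np.float64(1.6349701885225147)]
pad [0.5585 0.3158 0.008 ] [[0.4946894022792183, 0.3765196454025092], [0.6000060203874145, 0.3923646870087147], [0.6225704392261389, 0.2553786823636429], [0.5167167926167082, 0.23882078439762872]] [np.float64(0.14933146861460728), np.float64(-1.4075417011682878), np.float64(-2.9864274724800666), np.float64(1.7294202384530062)]
[[ 0.457   0.0156  0.026 ]
 [ 0.6991  0.0325  0.026 ]
 [ 0.465  -0.1001  0.026 ]] 0.06970976726897372 0.24263326478664657 1.639734719543045 0.11596291195247208
[[ 0.4805  0.0063  0.019 ]
 [ 0.4848 -0.0757  0.019 ]
 [ 0.6791  0.0206  0.019 ]
 [ 0.6833 -0.0627  0.019 ]] 1.6227699340475132 1.6202608109975083 0.07188592920792508
tray ctr [ 0.5819 -0.0308]
```

Call:
play_rows(
  slide=[
    [10,-4,10],
    [28,-8,50],
    [28,-8,95],
    [28,-8,135],
    [28,-8,160],
    [28,-8,170],
    [28,-8,170],
    [28,-8,170],
  ],
  yaw=[-0.05,-0.1,-0.1,-0.1,-0.1,-0.1,-0.1,-0.1],
)

```text
t: 5.15
tool_pos: [0.5495, 0.3083, 0.1222]
ee_rot: [2.154, 2.286, 0.003]
force: [-0.2, -0.5, 0.9]
finger_gap: 1.0
finger_force: 0.0
```

```bash
python3 m1.py w3.png rake rake_grip; python3 - <<'E'
from h import *
f=shot('top'); m=r.regions_of(f,'rake_grip'); 
print([ (d['conf'],d['mask'].sum()) for d in m])
for q in ('rake','rake_grip'):
  for d in r.place_of(f,q)[:2]: print(q,d['conf'],w(f,d['centre']))
E
```

```text
5.15
[[-0.0591  0.9982  0.0017  0.5495]
 [ 0.9983  0.0591  0.0007  0.3083]
 [ 0.0006  0.0017 -1.      0.1222]
 [ 0.      0.      0.      1.    ]]
[[ 0.9983  0.0551  0.0195  0.5439]
 [ 0.0584 -0.952  -0.3004  0.3858]
 [ 0.002   0.301  -0.9536  0.2645]
 [ 0.      0.      0.      1.    ]]
rake 0.66 [0.5595 0.3327 0.0111]
rake_grip 0.64 [0.5637 0.3323 0.0646]
[]
rake_grip 0.46 [ 0.62399863 -0.03864864  0.02137403]
```

View pics/w3.png

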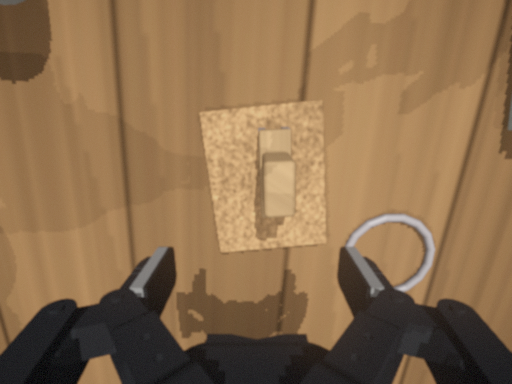

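The grip top is at (264–293, 160–216), aligned with the tool and about 15 mm to its right and 23 mm ahead. I'll go there, descend and grip.

Call:
play_rows(
  slide=[
    [12,8,5],
    [23,15,20],
    [23,15,45],
    [23,15,65],
    [23,15,75],
    [23,15,75],
    [23,15,75],
  ],
  yaw=[0,0,0,0,0,0,0],
)

```text
t: 6.2
tool_pos: [0.5626, 0.3329, 0.0463]
ee_rot: [2.154, 2.287, 0.001]
force: [0.1, -0.1, 0.4]
finger_gap: 0.998
finger_force: 0.0
```

Call:
play_rows(
  slide=[
    [0,0,0],
    [0,0,0],
    [0,0,0],
    [0,0,0],
    [0,0,0],
    [0,0,0],
  ],
  yaw=[0,0,0,0,0,0],
  claw=0,
)

```text
t: 6.8
tool_pos: [0.5623, 0.3325, 0.0461]
ee_rot: [2.154, 2.287, 0.0]
force: [-0.3, -1.0, 5.4]
finger_gap: 0.254
finger_force: 60.4
```

Call:
play_rows(
  slide=[
    [0,0,-15],
    [0,0,-50],
    [0,0,-95],
    [-30,-1,-140],
    [-75,-3,-170],
    [-125,-5,-190],
    [-175,-7,-200],
    [-225,-8,-210],
    [-275,-10,-220],
    [-325,-12,-220],
    [-375,-14,-220],
    [-415,-15,-220],
  ],
  yaw=[0,0,0,0,0,0,0,0,0,0,0,0],
)

```text
t: 8.0
tool_pos: [0.5715, -0.0803, 0.267]
ee_rot: [2.153, 2.287, 0.001]
force: [-0.1, 0.7, -2.1]
finger_gap: 0.252
finger_force: 59.6
```

Call:
play_rows(
  slide=[
    [-15,0,0],
    [-15,0,0],
    [-15,0,0],
  ],
  yaw=[0,0,0],
)

```text
t: 8.3
tool_pos: [0.5727, -0.0928, 0.2662]
ee_rot: [-2.154, -2.286, -0.001]
force: [-0.6, 0.9, -1.7]
finger_gap: 0.248
finger_force: 59.6
```

```bash
python3 m1.py w4.png tray tray_floor keeper_bar collar_head rod1 rake; python3 -c "
import cv2
a=cv2.imread('pics/w4.png')[10:200,150:420];cv2.imwrite('pics/a4.png',cv2.resize(a,None,fx=2.96,fy=2.96,interpolation=cv2.INTER_CUBIC))"
```

```text
8.3
[[-0.0595  0.9982  0.0001  0.5727]
 [ 0.9982  0.0595  0.0004 -0.0928]
 [ 0.0004  0.0001 -1.      0.2662]
 [ 0.      0.      0.      1.    ]]
[[ 0.9983  0.056   0.0181  0.5672]
 [ 0.0588 -0.9519 -0.3007 -0.0152]
 [ 0.0004  0.3012 -0.9536  0.4084]
 [ 0.      0.      0.      1.    ]]
tray 0.83 [ 0.5814 -0.0389  0.0039]
tray_floor 0.8 [ 0.5761 -0.0347  0.01  ]
tray_floor 0.28 [ 0.5723 -0.0901  0.2839]
keeper_bar 0.77 [ 0.5877 -0.0753  0.0278]
rod1 0.86 [ 0.5737 -0.0373  0.0231]
rod1 0.83 [ 0.5953 -0.0355  0.0213]
rod1 0.74 [ 0.5858 -0.08    0.0314]
rod1 0.67 [ 0.6223 -0.0428  0.0235]
rod1 0.6 [ 0.5425 -0.0382  0.0271]
rake 0.98 [ 0.5701 -0.0957  0.2263]
```

View pics/a4.png

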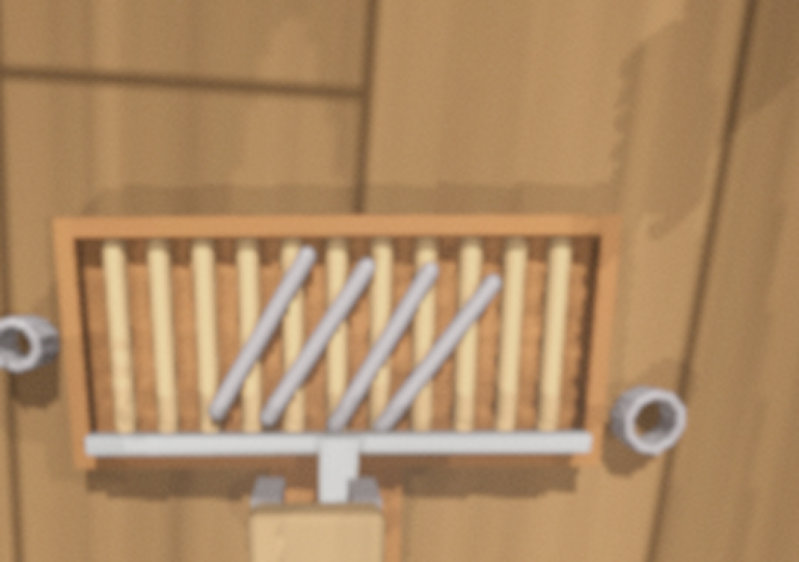

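Static view: the outer rim corners in the crop are at (54,217) and (620,217), with the lower ones at (79,466) and (597,463). The inner far edge runs at row 238 from 78 to 602. The bar runs from (87,445) to (592,443).

```bash
python3 - <<'E'
from h import *
np.set_printoptions(precision=4,suppress=True)
f=shot('wrist')
A=lambda p:(np.array(p,float)+.5)/2.96-.5+[150,10]
o=px2w(f,A([(54,217),(620,217),(597,463),(79,466)]),.026)
i=px2w(f,A([(78,238),(602,238)]),.026)
b=px2w(f,A([(87,434),(592,432),(592,453),(87,456)]),[.0455,.0455,.0455,.0455])
print(o,i,b,sep='\n')
th=np.arctan2(*(o[1]-o[0])[[1,0]]);th2=np.arctan2(*(i[1]-i[0])[[1,0]]);th3=np.arctan2(*(b[1]-b[0])[[1,0]]);th4=np.arctan2(*(b[2]-b[3])[[1,0]])
print(th,th2,th3,th4,np.arctan2(*(o[0]-o[3])[[1,0]])-1.5708,np.arctan2(*(o[1]-o[2])[[1,0]])-1.5708)
Rm=lambda t:np.array([[np.cos(t),-np.sin(t)],[np.sin(t),np.cos(t)]])
t=.062
print('lens',np.linalg.norm(o[0]-o[1]),np.linalg.norm(o[0]-o[3]),np.linalg.norm(i[0]-i[1]),np.linalg.norm(b[0]-b[1]),np.linalg.norm(b[0]-b[3]))
for n,c,off in(('outer4',o,[0,0]),('outer far',o[:2],[0,-.055]),('inner far',i,[0,-.047]),('bar',b,[0,.041])): print(n,c[:,:2].mean(0)+Rm(t)@off)
E
```

```text
[[ 0.453   0.0084  0.026 ]
 [ 0.6963  0.0233  0.026 ]
 [ 0.7035 -0.0842  0.026 ]
 [ 0.4613 -0.1003  0.026 ]]
[[0.4631 0.0005 0.026 ]
 [0.6899 0.0143 0.026 ]]
[[ 0.4706 -0.0814  0.0455]
 [ 0.6921 -0.0671  0.0455]
 [ 0.6936 -0.0764  0.0455]
 [ 0.4704 -0.0912  0.0455]]
0.06090058204914985 0.06092942659553147 0.06453898073974756 0.06653146583231107 0.07667268695361162 0.06607399862165253
lens 0.2438346450929521 0.10906576492506867 0.22718521298096941 0.22194883947973698 0.009822507451207505
outer4 [ 0.5785 -0.0382]
outer far [ 0.5781 -0.039 ]
inner far [ 0.5794 -0.0395]
bar [ 0.5791 -0.0381]
```

Call:
play_rows(
  slide=[
    [10,20,10],
    [25,45,40],
    [45,75,80],
    [59,100,120],
    [59,100,155],
    [59,100,180],
    [59,100,194],
    [59,100,197],
    [59,100,197],
    [59,100,197],
  ],
  yaw=[0,0,0,0,0,0,0,0,0,0],
)

```text
t: 9.7
tool_pos: [0.67, -0.0286, 0.0704]
ee_rot: [2.153, 2.285, 0.002]
force: [0.4, -0.9, -0.8]
finger_gap: 0.249
finger_force: 59.6
```

```bash
python3 - <<'E'
from h import *
s=r.read_state();print(s['t'],s['tool_pos'],s['ee_rot'],s['force'])
f=shot('wrist');save(f,'w5.png')
E
```

```text
9.7 [ 0.67004821 -0.02864668  0.07042474] [2.15270571e+00 2.28541149e+00 2.23243877e-03] [ 0.36592901 -0.90544439 -0.7513656 ]
```

View pics/w5.png

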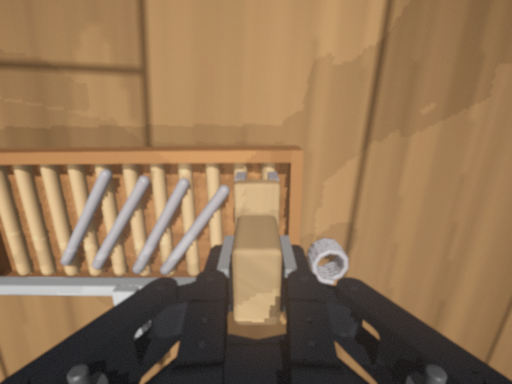

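The rake is inside the free +x end: teeth at (240,173) and (272,173), just inside the far wall at row 164. I'll lower it onto the ridges to calibrate the height.

Call:
play_rows(
  slide=[
    [0,0,5],
    [0,0,9],
    [0,0,11],
    [0,0,11],
    [0,0,12],
    [0,0,12],
  ],
  yaw=[0,0,0,0,0,0],
)

```text
t: 10.35
tool_pos: [0.6693, -0.0284, 0.0571]
ee_rot: [2.154, 2.287, 0.0]
force: [-0.2, 0.4, 3.4]
finger_gap: 0.255
finger_force: 60.1
```

Call:
play_rows(
  slide=[
    [0,0,1],
    [0,0,1],
    [0,0,1.5],
    [0,0,1.5],
  ],
  yaw=[0,0,0,0],
)

```text
t: 10.75
tool_pos: [0.6698, -0.0284, 0.057]
ee_rot: [2.153, 2.286, 0.002]
force: [-4.1, 1.3, 21.2]
finger_gap: 0.251
finger_force: 62.9
```

Call:
play_rows(
  slide=[
    [0,0,-2],
    [0,0,-2],
    [0,0,-2],
    [0,0,-2],
  ],
  yaw=[0,0,0,0],
)

```text
t: 11.15
tool_pos: [0.6691, -0.0284, 0.0571]
ee_rot: [-2.154, -2.287, 0.0]
force: [-0.1, 0.4, 0.4]
finger_gap: 0.25
finger_force: 60.1
```

Call:
play_rows(
  slide=[
    [0,0,-1.5],
    [0,0,-1.5],
    [0,-2,-1.5],
    [0,-5,-1.5],
    [0,-9,-1.5],
    [0,-13,-1.5],
    [0,-17,-1.5],
    [0,-21,-1.5],
    [0,-25,-1.5],
    [0,-29,-1.5],
    [0,-33,-1.5],
    [0,-37,-1.5],
  ],
  yaw=[0,0,0,0,0,0,0,0,0,0,0,0],
)

```text
t: 12.35
tool_pos: [0.6318, -0.0307, 0.0588]
ee_rot: [2.154, 2.287, -0.0]
force: [-1.1, 0.1, -1.2]
finger_gap: 0.25
finger_force: 59.8
```

Call:
play_rows(
  slide=[
    [0,-4,0],
    [0,-8,0],
    [0,-12,0],
    [0,-16,0],
    [0,-20,0],
    [0,-24,0],
    [0,-28,0],
    [0,-32,0],
    [0,-36,0],
    [0,-40,0],
    [0,-44,0],
    [0,-48,0],
  ],
  yaw=[0,0,0,0,0,0,0,0,0,0,0,0],
)

```text
t: 13.55
tool_pos: [0.584, -0.0335, 0.0588]
ee_rot: [2.154, 2.287, 0.0]
force: [-0.1, 0.8, -2.0]
finger_gap: 0.25
finger_force: 59.8
```

```bash
python3 - <<'E'
from h import *
np.set_printoptions(precision=4,suppress=True)
f=shot('wrist');save(f,'w6.png')
for d in r.place_of(f,'rod1')[:5]: print(d['conf'],w(f,d['centre']))
E
```

```text
0.85 [ 0.6297 -0.0411  0.0133]
0.73 [ 0.5737 -0.0355  0.0166]
0.72 [ 0.5414 -0.0361  0.0237]
```

View pics/w6.png

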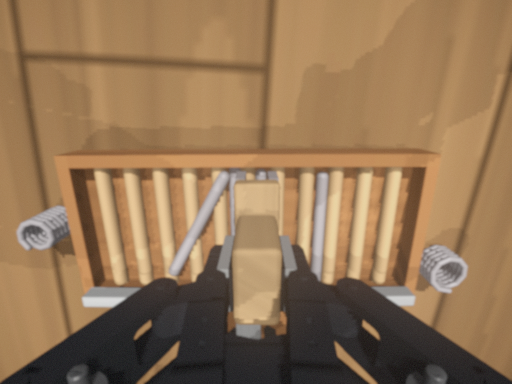

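The near rod has dropped in a groove (318,225) and one askew rod remains on the left (200,225). I've used all ten viewed pictures, so I'll continue on numbers alone.

Call:
play_rows(
  slide=[
    [0,-4,0],
    [0,-8,0],
    [0,-12,0],
    [0,-16,0],
    [0,-20,0],
    [0,-24,0],
    [0,-28,0],
    [0,-32,0],
    [0,-36,0],
    [0,-40,0],
    [0,-44,0],
    [0,-48,0],
  ],
  yaw=[0,0,0,0,0,0,0,0,0,0,0,0],
)

```text
t: 14.85
tool_pos: [0.536, -0.0364, 0.0588]
ee_rot: [2.154, 2.287, -0.0]
force: [0.4, -0.7, -0.6]
finger_gap: 0.249
finger_force: 59.8
```

Call:
play_rows(
  slide=[
    [0,-4,0],
    [0,-8,0],
    [0,-12,0],
    [0,-16,0],
    [0,-20,0],
    [0,-24,0],
    [0,-28,0],
    [0,-32,0],
    [0,-36,0],
    [0,-40,0],
    [0,-43,0],
    [0,-43,0],
  ],
  yaw=[0,0,0,0,0,0,0,0,0,0,0,0],
)

```text
t: 16.05
tool_pos: [0.493, -0.039, 0.0588]
ee_rot: [-2.154, -2.287, 0.0]
force: [0.9, -0.2, -1.0]
finger_gap: 0.248
finger_force: 59.8
```

Call:
play_rows(
  slide=[
    [0,0,-20],
    [0,0,-60],
    [-20,40,-110],
    [-50,80,-160],
    [-70,90,-200],
    [-70,90,-208],
    [-70,90,-208],
  ],
  yaw=[0,0,0,0,0,0,0],
)

```text
t: 16.75
tool_pos: [0.591, -0.1056, 0.2714]
ee_rot: [2.15, 2.28, 0.006]
force: [0.7, 0.7, -0.9]
finger_gap: 0.251
finger_force: 60.0
```

```bash
cat > rods.py <<'E'
from h import *
np.set_printoptions(precision=4,suppress=True)
s=r.read_state(); print(s['t'],s['tool_pos'])
Rm=np.array([[np.cos(.064),-np.sin(.064)],[np.sin(.064),np.cos(.064)]])
f=shot('wrist')
for d in r.place_of(f,'rod1')[:6]:
    p=w(f,d['centre']); print('pl',round(d['conf'],2),Rm.T@(p[:2]-[.579,-.0388]),p[2])
for d in r.regions_of(f,'rod1')[:6]:
    v,u=np.nonzero(d['mask']); P=px2w(f,np.c_[u,v],.016)[:,:2]; q=(P-[.579,-.0388])@Rm
    c=q.mean(0); e,V=np.linalg.eigh(np.cov((q-c).T)); a=V[:,1]*np.sign(V[1,1])
    print('mk',round(d['conf'],2),len(u),'c',c,'ang off groove',np.arctan2(-a[0],a[1]),'len',np.sqrt(12*e[1]),'wid',np.sqrt(12*e[0]))
E
python3 rods.py
```

```text
16.75 [ 0.591  -0.1056  0.2714]
pl 0.75 [-0.031   0.0025] 0.011574317026846137
pl 0.75 [0.0065 0.0008] 0.008900347061789327
pl 0.68 [-0.0037  0.0021] 0.016292637562951295
pl 0.6 [ 0.0518 -0.0081] 0.011613215985856185
mk 0.96 366 c [-0.0097  0.0032] ang off groove 0.002314157585785388 len 0.08101861822202029 wid 0.0079001216381357
mk 0.9 358 c [0.0083 0.0002] ang off groove -0.008367083024283815 len 0.07970732740018108 wid 0.008134742031091283
mk 0.85 409 c [-0.0296  0.0024] ang off groove 0.0034070154770998668 len 0.08563625604886207 wid 0.0088269516863033
mk 0.54 390 c [ 0.0498 -0.0007] ang off groove -0.0025445253107512352 len 0.07848905236879551 wid 0.009020387209041584
mk 0.29 6978 c [ 0.0082 -0.211 ] ang off groove -0.0040614061971887125 len 0.2658459111755682 wid 0.07516023337050146
```

All four rods are in grooves (x = −30, −10, 10, 50), parallel within 0.01 rad. Now I'll take the rake back.

Call:
play_rows(
  slide=[
    [25,0,0],
    [70,0,0],
    [115,0,0],
    [165,0,0],
    [215,-2,0],
    [265,-2,10],
    [315,-3,30],
    [360,-4,60],
    [400,-4,100],
    [432,-4,130],
    [432,-4,160],
    [432,-4,171],
  ],
  yaw=[0,0,0,0,0,0,0,0,0,0,0,0],
)

```text
t: 18.1
tool_pos: [0.5537, 0.3278, 0.0908]
ee_rot: [-2.149, -2.288, 0.011]
force: [0.2, -0.7, -0.5]
finger_gap: 0.25
finger_force: 59.7
```

Call:
play_rows(
  slide=[
    [0,0,0],
    [0,0,0],
  ],
  yaw=[0,0],
)

```text
t: 18.3
tool_pos: [0.558, 0.3268, 0.0968]
ee_rot: [2.154, 2.286, 0.001]
force: [-0.2, -0.2, -1.0]
finger_gap: 0.249
finger_force: 59.7
```

Call:
play_rows(
  slide=[
    [0,0,15],
    [0,0,32],
    [0,0,43],
    [0,0,47],
    [0,0,49],
    [0,0,50],
    [0,0,50],
    [0,0,50],
  ],
  yaw=[0,0,0,0,0,0,0,0],
)

```text
t: 19.1
tool_pos: [0.5578, 0.3276, 0.0462]
ee_rot: [2.154, 2.287, 0.001]
force: [0.4, -0.3, -1.0]
finger_gap: 0.249
finger_force: 59.8
```

Call:
play_rows(
  slide=[
    [0,0,0.6],
    [0,0,0.6],
    [0,0,0.6],
  ],
  yaw=[0,0,0],
)

```text
t: 19.4
tool_pos: [0.5579, 0.3277, 0.0461]
ee_rot: [2.153, 2.287, 0.001]
force: [-2.6, -0.7, 9.2]
finger_gap: 0.252
finger_force: 61.0
```

Call:
play_rows(
  slide=[
    [0,0,0],
    [0,0,0],
    [0,0,0],
    [0,0,0],
    [0,0,0],
    [0,0,0],
  ],
  yaw=[0,0,0,0,0,0],
  claw=100,
)

```text
t: 20.0
tool_pos: [0.5576, 0.3275, 0.0451]
ee_rot: [-2.154, -2.287, 0.0]
force: [0.2, 0.4, 0.1]
finger_gap: 1.0
finger_force: 0.0
```

Call:
play_rows(
  slide=[
    [0,0,-15],
    [0,0,-50],
    [0,0,-95],
    [0,0,-140],
    [-20,0,-175],
    [-50,0,-200],
    [-60,0,-200],
    [-60,0,-200],
    [-60,0,-200],
  ],
  yaw=[0,0,0,0,0,0,0,0,0],
)

```text
t: 20.9
tool_pos: [0.5607, 0.2679, 0.2447]
ee_rot: [-2.154, -2.286, 0.001]
force: [0.0, 0.0, 0.7]
finger_gap: 1.0
finger_force: 0.0
```

```bash
python3 m1.py w7.png rake rake_grip pad; python3 - <<'E'
from h import *
np.set_printoptions(precision=4,suppress=True)
f=shot('side')
for q in('rake','rake_grip','pad','collar_head'):
    for d in r.place_of(f,q)[:2]: print('side',q,round(d['conf'],2),w(f,d['centre']))
E
```

```text
20.9
[[-0.0596  0.9982 -0.0011  0.5607]
 [ 0.9982  0.0596 -0.0001  0.2679]
 [ 0.     -0.0011 -1.      0.2447]
 [ 0.      0.      0.      1.    ]]
[[ 0.9983  0.0564  0.017   0.5554]
 [ 0.0589 -0.9518 -0.3011  0.3455]
 [-0.0008  0.3016 -0.9534  0.3869]
 [ 0.      0.      0.      1.    ]]
rake 0.7 [0.5535 0.327  0.0074]
rake_grip 0.67 [0.5569 0.3266 0.0641]
pad 0.77 [ 0.5591  0.3218 -0.003 ]
side rake 0.69 [0.5575 0.3297 0.0096]
side rake_grip 0.76 [0.5527 0.3236 0.0633]
side pad 0.78 [0.5557 0.3167 0.0014]
side collar_head 0.61 [ 0.5816 -0.1284  0.0733]
```

Call:
play_rows(
  slide=[
    [-25,0,0],
    [-70,0,0],
    [-115,0,0],
    [-165,0,0],
    [-215,0,0],
    [-265,0,0],
    [-315,0,0],
    [-365,0,0],
    [-410,0,0],
    [-440,0,20],
    [-450,0,30],
    [-450,0,30],
  ],
  yaw=[0,0,0,0,0,0,0,0,0,0,0,0],
)

```text
t: 22.55
tool_pos: [0.5874, -0.1823, 0.2136]
ee_rot: [-2.154, -2.283, 0.002]
force: [-0.3, 0.7, 0.9]
finger_gap: 0.997
finger_force: 0.0
```

```bash
python3 - <<'E'
from h import *
np.set_printoptions(precision=4,suppress=True)
import time
f=shot('wrist');f=shot('wrist')
s=r.read_state(); print(s['t'],s['tool_pos'],s['q'])
for d in r.place_of(f,'collar_head')[:2]: print(d['conf'],w(f,d['centre']))
for d in r.regions_of(f,'collar_head')[:2]:
    v,u=np.nonzero(d['mask']); print(d['conf'],len(u),u.min(),u.max(),v.min(),v.max(),px2w(f,[(u.mean(),v.mean())],.072),px2w(f,[(u[v>=v.max()-6].mean(),v.max()),(u[v<=v.min()+6].mean(),v.min())],[.088,.056]))
E
```

```text
22.65 [ 0.5881 -0.1806  0.2153] [-0.3951  0.4951  1.3905  0.0003  1.2565 -0.4555]
0.88 [ 0.5791 -0.1234  0.0697]
0.88 630 242 272 115 145 [[ 0.5836 -0.1248  0.072 ]] [[ 0.5837 -0.1376  0.088 ]
 [ 0.5824 -0.1109  0.056 ]]
```

```bash
python3 rods.py
```

```text
22.75 [ 0.5885 -0.1803  0.2159]
pl 0.85 [-0.004   0.0039] 0.015132346961836796
pl 0.84 [-0.031 -0.   ] 0.013649174105155093
pl 0.7 [0.0097 0.0028] 0.009723149991590296
pl 0.6 [ 0.0493 -0.0042] 0.015197964013293708
mk 0.92 488 c [0.0086 0.0047] ang off groove 0.01128196646867181 len 0.07409776924829041 wid 0.00732141979186262
mk 0.8 481 c [0.05   0.0041] ang off groove 0.010925046573299497 len 0.07087982354195292 wid 0.007347614335404433
mk 0.77 581 c [-0.0297  0.0067] ang off groove 0.0031768119046337697 len 0.07901043116170164 wid 0.007901151122943267
mk 0.7 565 c [-0.0097  0.0053] ang off groove 0.0031153699340453656 len 0.0795732997026007 wid 0.00788544732466687
```

Call:
play_rows(
  slide=[
    [25,-1,10],
    [50,-2,30],
    [56,-2,55],
    [56,-2,95],
    [56,-2,125],
    [56,-2,145],
    [56,-2,156],
    [56,-2,156],
    [56,-2,156],
  ],
  yaw=[0,0,0,0,0,0,0,0,0],
)

```text
t: 23.8
tool_pos: [0.5834, -0.1258, 0.0601]
ee_rot: [2.153, 2.287, 0.001]
force: [0.2, 1.0, 0.4]
finger_gap: 1.001
finger_force: 0.0
```

Call:
play_rows(
  slide=[
    [0,0,0],
    [0,0,0],
    [0,0,0],
    [0,0,0],
    [0,0,0],
    [0,0,0],
  ],
  yaw=[0,0,0,0,0,0],
  claw=0,
)

```text
t: 24.4
tool_pos: [0.5843, -0.1258, 0.06]
ee_rot: [2.152, 2.285, 0.003]
force: [4.9, 3.5, 6.0]
finger_gap: 0.309
finger_force: 59.2
```

Call:
play_rows(
  slide=[
    [0,0,-2],
    [0,0,-4],
    [0,0,-6],
    [0,0,-7.5],
    [0,0,-7.5],
    [0,0,-7.5],
  ],
  yaw=[0,0,0,0,0,0],
)

```text
t: 25.0
tool_pos: [0.5842, -0.1258, 0.0668]
ee_rot: [2.153, 2.285, 0.003]
force: [7.9, 0.9, -8.2]
finger_gap: 0.31
finger_force: 59.5
```

Call:
play_rows(
  slide=[
    [0,0,0],
    [0,0,0],
    [0,0,0],
    [0,0,0],
    [0,0,0],
    [0,0,0],
  ],
  yaw=[-0.06,-0.18,-0.3,-0.42,-0.54,-0.6],
)

```text
t: 25.6
tool_pos: [0.5848, -0.1256, 0.0669]
ee_rot: [1.374, 2.822, 0.003]
force: [12.8, 3.8, -9.2]
finger_gap: 0.307
finger_force: 59.6
```

Call:
play_rows(
  slide=[
    [0,0,0],
    [0,0,0],
    [0,0,0],
    [0,0,0],
    [0,0,0],
    [0,0,0],
    [0,0,0],
  ],
  yaw=[-0.1,-0.22,-0.34,-0.46,-0.55,-0.6,-0.6],
)

```text
t: 26.3
tool_pos: [0.5852, -0.1252, 0.067]
ee_rot: [0.483, 3.1, 0.002]
force: [14.1, 9.6, -8.6]
finger_gap: 0.308
finger_force: 59.5
```

Call:
play_rows(
  slide=[
    [0,0,0],
    [0,0,0],
    [0,0,0],
  ],
  yaw=[-0.04,-0.08,-0.1],
)

```text
t: 26.6
tool_pos: [0.5849, -0.1251, 0.0669]
ee_rot: [0.328, 3.121, 0.002]
force: [14.0, 10.9, -8.8]
finger_gap: 0.309
finger_force: 59.4
```

Call:
play_rows(
  slide=[
    [0,0,3],
    [0,0,7],
    [0,0,11],
    [0,0,15],
    [0,0,19],
    [0,0,20],
    [0,0,20],
  ],
  yaw=[0,0,0,0,0,0,0],
)

```text
t: 27.3
tool_pos: [0.5849, -0.125, 0.0468]
ee_rot: [0.33, 3.12, 0.002]
force: [13.3, 10.7, -5.2]
finger_gap: 0.307
finger_force: 59.5
```

```bash
python3 - <<'E'
from h import *
s=r.read_state(); print(s['t'],s['tool_pos'],s['ee_rot'],s['force'],s['ft_torque'])
E
```

```text
27.3 [ 0.5849398  -0.12504471  0.04683221] [3.30423101e-01 3.12039161e+00 1.59576370e-03] [13.34728282 10.71958326 -5.19744395] [ 1.76793225 -2.08100714  0.07243857]
```

The keeper followed the tool down by 20 mm without resistance. I'll release and retreat.

Call:
play_rows(
  slide=[
    [0,0,0],
    [0,0,0],
    [0,0,0],
    [0,0,0],
    [0,0,0],
    [0,0,0],
  ],
  yaw=[0,0,0,0,0,0],
  claw=100,
)

```text
t: 27.9
tool_pos: [0.5828, -0.1258, 0.0467]
ee_rot: [0.331, 3.124, -0.0]
force: [-1.1, -0.2, -0.7]
finger_gap: 1.001
finger_force: 0.0
```

Call:
play_rows(
  slide=[
    [0,0,-15],
    [0,0,-50],
    [0,0,-95],
    [0,0,-140],
    [0,0,-180],
    [0,0,-200],
    [0,0,-200],
  ],
  yaw=[0,0.1,0.25,0.4,0.55,0.7,0.85],
)

```text
t: 28.6
tool_pos: [0.5842, -0.1262, 0.2503]
ee_rot: [1.595, 2.7, 0.002]
force: [-0.7, 0.0, -0.8]
finger_gap: 1.002
finger_force: 0.0
```

Call:
play_rows(
  slide=[
    [-13,-15,0],
    [-32,-38,0],
    [-45,-53,0],
    [-45,-53,0],
    [-45,-53,0],
  ],
  yaw=[0.14,0.28,0.42,0.45,0.45],
)

```text
t: 29.1
tool_pos: [0.5584, -0.191, 0.2467]
ee_rot: [-2.154, -2.287, -0.0]
force: [-0.1, 0.6, -0.9]
finger_gap: 1.003
finger_force: 0.0
```

```bash
python3 rods.py; python3 - <<'E'
from h import *
np.set_printoptions(precision=4,suppress=True)
for n in('wrist','side','top'):
    f=shot(n)
    for q in('collar_head','keeper_bar','rake','rake_grip'):
        for d in r.place_of(f,q)[:1]: print(n,q,round(d['conf'],2),w(f,d['centre']))
s=r.read_state();print(s['t'],s['force'],s['tool_pos'])
E
```

```text
29.1 [ 0.5584 -0.191   0.2467]
pl 0.98 [-0.0304  0.0018] 0.012984802419536756
pl 0.85 [0.0067 0.0019] 0.0118296460880839
pl 0.77 [ 0.0514 -0.0026] 0.009749132465570909
pl 0.59 [-0.0048  0.0015] 0.016183259247569082
mk 0.96 486 c [-0.0096  0.0065] ang off groove 0.0011034499070226133 len 0.07939567772704158 wid 0.0077670850477145476
mk 0.93 454 c [0.0496 0.0038] ang off groove 0.0003600947022167006 len 0.0744607183139813 wid 0.007992430369496796
mk 0.84 479 c [-0.0296  0.0055] ang off groove -0.007855880009413273 len 0.08066642816199858 wid 0.007772731701345137
mk 0.84 493 c [0.0084 0.0038] ang off groove -0.009787991610195302 len 0.07566473910331781 wid 0.008544873552949478
wrist collar_head 0.75 [ 0.582  -0.122   0.0573]
wrist keeper_bar 0.61 [ 0.5849 -0.0762  0.0177]
wrist rake 0.43 [ 0.5802 -0.0403  0.0005]
wrist rake_grip 0.71 [ 0.6293 -0.0398  0.0139]
side collar_head 0.52 [ 0.5816 -0.128   0.0577]
side keeper_bar 0.89 [ 0.5812 -0.0824  0.0201]
side rake 0.96 [0.5643 0.3283 0.0103]
side rake_grip 0.71 [0.5563 0.3235 0.0612]
top collar_head 0.63 [ 0.5856 -0.125   0.0557]
top keeper_bar 0.69 [ 0.5812 -0.0792  0.0222]
top rake 0.63 [0.5603 0.3308 0.0068]
top rake_grip 0.5 [0.5579 0.3263 0.0637]
30.0 [-0.1091 -0.0847  0.5069] [ 0.5585 -0.1909  0.2467]
```

Everything checks out: collar head at z about 57 mm (14 mm lower), keeper bar at about 20 mm, rods in grooves, rake upright on the pad. Handing in.

```bash
python3 -c "
from rig import r
print(r.close_job())"
```

```text
the job is handed in; nothing more can be done
None
```

The job is handed in at about 30 s of the 72 s allowed; the last camera measurements showed all four rods in grooves, the rake standing released on its cork pad and the keeper fully down with the collar turned to about its stop, but the hand-in returned no verdict.

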